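Fill the swivel display and find the one loose case

TASK

Lay every marker pen that lies on the table flat, side by side, in the large tray of the wooden swivel display, then swing the display round by its steel post, counterclockwise seen from above, until it clicks with the pen tray squarely on the far side, towards the customers. Feel, without squeezing or tugging hard, over the floor of the grey box for the one lead case that is not glued down, take it out and, once the display is turned and not before, leave it lying in the small tray on our side. Leave the stapler and the tape rolls where they are.

Things in the scene. Friction and masses are not known exactly. Their poses are not given: they have to be found in the camera images.
- pen_a: Navy marker pen, 135 mm long, 12 mm thick, lying flat; origin at the middle of its underside, y axis along its length. It does not roll. May be absent (None): two or three of the pens are there.
- pen_b: Lime marker pen, 135 mm long, 12 mm thick, lying flat; origin at the middle of its underside, y axis along its length. It does not roll. May be absent (None): two or three of the pens are there.
- pen_c: Pink and black marker pen, 135 mm long, 12 mm thick, lying flat; origin at the middle of its underside, y axis along its length. It does not roll. May be absent (None): two or three of the pens are there.
- deep_box: Fixed open-topped opaque grey box, outside 135 (x) x 250 (y) x 48 mm high, walls and floor 5 mm thick; origin at the middle of its underside. On its floor, about 70 mm apart along its y, lie three lead cases that look alike, about lengthwise along its x: two dummies glued down, one loose; which place is the loose one's changes.
- case_a: One of the three lead cases in the grey box: a grey closed box 18 mm wide (x), 75 mm long (y), 12 mm high; origin at the middle of its underside. Either the loose one (about 20 g) or glued to the box floor so that it does not yield at all: only a nudge or a careful tug tells which. It starts 5 mm above the table, on the box floor.
- case_b: One of the three lead cases in the grey box: a grey closed box 18 mm wide (x), 75 mm long (y), 12 mm high; origin at the middle of its underside. Either the loose one (about 20 g) or glued to the box floor so that it does not yield at all: only a nudge or a careful tug tells which. It starts 5 mm above the table, on the box floor.
- case_c: One of the three lead cases in the grey box: a grey closed box 18 mm wide (x), 75 mm long (y), 12 mm high; origin at the middle of its underside. Either the loose one (about 20 g) or glued to the box floor so that it does not yield at all: only a nudge or a careful tug tells which. It starts 5 mm above the table, on the box floor.
- turntable (a joint): Angle of the turning trays in rad, growing counterclockwise seen from above. 0: the large pen tray faces the robot (-x); 3.142: it faces straight away and the small tray is on the robot's side. Starts between 0.3 and 0.75. A spring click holds it at 0, 1.571 and 3.142 (passing a click takes about 3 N at the post, elsewhere about 1 N); stops at -0.15 and 3.45.
- pivot (a point): Point on the turning axis of the display, at the height of the tray floors (34.5 mm above the table). Its axes do not turn with the trays. The corners of the turning part reach 150 mm from the axis.
- pen_tray (a point): Middle of the floor of the large pen tray (turns with it), 48 mm from the turning axis, 34.5 mm above the table. Inside the tray measures 146 mm along the point's x (radial) and 160 mm along its y; walls 4 mm thick, 14 mm high above the tray floor. The pens fit side by side along y.
- counter_tray (a point): Middle of the floor of the small tray (turns with it). Inside 88 mm along x (radial) by 112 mm along y; floor and walls as high as the pen tray's, same axes. The lead case lies best with its length along y.
- post_top (a point): Top of the upright round steel post for turning the display, 18 mm in diameter, 42 mm high above the tray floors, 99 mm from the turning axis, in the corner beside the small tray; it turns with the trays. Its foot is 32 mm across, 3 mm high. Take it from above and carry it round the axis in an arc; the fingers may slip round the post.
- stapler: Red stapler 34 x 139 x 41 mm, behind the display. A bystander: leave it where it stands.
- washi_tape0: Red tape roll, 50 mm across, 20 mm high. A bystander: leave it where it stands.
- washi_tape1: Red tape roll, 50 mm across, 20 mm high. A bystander: leave it where it stands.
Not all that is in view belongs to the job. Leave any turquoise look-alike of the case_b alone.

How it is judged:
By the outcome, as a careful person would: the job done as asked, in the order asked, and still so for the second after the job is handed in, with the robot touching nothing.
Of pen_a, pen_b, pen_c only 2 to 3 are there at a start; the rules pass over those that are not, and their reading is None.
At some moment in a run one of pen_a, pen_b, pen_c may be knocked a few centimetres aside while the robot is not near it.
Once in a run the grip may slacken for a moment while it holds something.
It also fails if it takes over 210 s, if anything falls off the work surface, if the arm or the gripper's body presses on something with over 40 N, if the wrist force passes 120 N, or if a joint passes its speed limit or range.

ROBOT

A 6-joint arm with a two-finger parallel gripper is mounted at the origin on a cart in front of the work surface, level with it; the furniture and walls round the work are solid. World frame = base frame: x ahead of the robot, y to its left, z up, the work surface at z = 0. Lengths are in m, angles in degrees, forces in N, time in s.
With the tool pointing down it reaches from about 0.3 to 0.75 m from the base axis. Payload 8.5 kg.
Tool frame: the origin (TCP) lies on the centre line of the jaws, within the pads' length; the fingertips stand 19 mm ahead of it and the grasp point (between the pads) is the TCP (env.tcp_to_tips is the z of the fingertips in the tool frame, in m); z points along the fingers, y is the line along which they close (so a half turn about z gives the same grasp; the last joint's range is limited). The gripper opens to 85 mm and grips with 20 to 120 N. Pads are 22 mm wide; open, the fingers measure 114 mm over their backs; the gripper's body (76 mm by 85 mm) begins 54 mm behind the grasp point. The pads swing forward as they close: fully open they stand 13 mm farther back than shut.
Start: joints at [50.919, 21.807, 74.336, -0, 83.858, -12.336], TCP at [0.248, 0.491, 0.25] pointing down, gripper open.
Joint ranges: [-178.18, 178.18], [-50.72, 133.34], [12.68, 142.11], [-81.47, 261.47], [9.98, 163.14], [-165.26, 165.26]. Speed limits (degrees/s): [136.94, 136.94, 180, 180, 180, 180].

INTERFACE

Orientations are given as a 3x3 rotation matrix whose columns are the frame's x, y, z axes.
In Python, from rig import env gives the robot as it stands.
- The arm moves only by the tool servo_tool, never from a script. Its argument "steps" is a list of rows, each an object of numbers: "tx", "ty", "tz": the shift along the world's x, y, z in cm; "yaw": the turn about the world's z in degrees; "claw": the finger opening in cm, from 0 to 8.54. In form: [{"tx": .., "ty": .., "tz": .., "yaw": .., "claw": ..}, ...]. A call has 1 to 20 rows; each row shifts and turns the commanded pose from where the row before left it; what a row does not reach is not made up. A row lasts 1/10 s, in which the tool goes at most 50 mm and 8.59 degrees, less where a joint would pass 70% of its speed; a pose out of reach is approached as far as the arm can. A call with a gripper value outside its range is refused whole. The fingers move at their own pace and stop on an object; "newtons" is the grip in N (left out, the last holds). Time passes only in rows, so rows that do not move let the fingers close. It gives the time, the measured TCP pose, the force, the opening and the grip force at its end, in the units of the state.
- env.observe(): the state, without advancing time (a new reading comes with each control period).
- env.get_image(name): name is "scene" or "top"; returns (picture, depth): 400x640x3 uint8, red, green, blue; 400x640 float32, m along the optical axis (not along the pixel's ray), 0 where there is no reading.
- env.camera_model(name): a dict with "fovy" (degrees; the focal length in pixels is half the picture's height over the tangent of half this angle, whatever the lens; pixels are square), "cx", "cy" (the principal point, pixels), "dist_coeffs" ([k1, k2, p1, p2, k3] as OpenCV has them; the pictures are not rectified), "T" (4x4, takes a point from camera to world coordinates). Camera axes: x right, y down, z forward; pixel columns grow to the right and rows downward; lengths in m; the calibration is good to about 2 mm. A picture is of the moment at which its call begins. camera_model takes no time and is no camera call.
- env.close_job(): hands the job in; it is judged then, once.
The state is a dict: "time_s": time; "q": joint angles; "qvel": joint speeds; "joint_efforts": joint torques, N m; "position": TCP position; "tool_rot": TCP orientation; "ft_force": force on the tool from outside, world axes, zero at the start; "wrist_torque": the same for the moment, N m; "grip_width": finger opening in m; "gripper_force": force on a finger pad.
Only numpy, scipy, OpenCV 4.12 (cv2) and the standard library are available. Lean on these libraries where they do the work, as an engineer would, in place of code of your own. Each camera call takes 0.05 s, during which the arm holds its last target. There are 200 camera calls.

## Working session

There is one attempt and no reset: what is moved stays moved. The work goes in short steps, Python scripts to look and compute and a tool call to move; the robot and the scene stay as the last step left them, time stands still between calls to the robot, and variables do not carry over. Pictures are saved under pics/ and viewed, at most 14 in all, crops included, and the job is handed in when it is done.

Besides the shell and the picture viewer there is one more tool, called after "Call:" in YAML: its name, and indented under it one key for each argument. servo_tool: Moves the arm, as the interface text tells. Its arguments: {"type":"object","properties":{"steps":{"type":"array"},"newtons":{"type":"number"}},"required":["steps"]}

```bash
mkdir -p pics; ls; cat > h.py <<'E'
import numpy as np, cv2
from rig import env
def snap(n,f):
    im,d=env.get_image(n); cv2.imwrite(f'pics/{f}.png',im[:,:,::-1]); np.save(f'pics/{f}.npy',d); return im,d
def ray(n,u,v):
    c=env.camera_model(n); f=200/np.tan(np.radians(c['fovy']/2))
    K=np.array([[f,0,c['cx']],[0,f,c['cy']],[0,0,1.]])
    p=cv2.undistortPoints(np.array([[[u,v]]],float),K,np.array(c['dist_coeffs'],float))[0,0]
    return np.array([p[0],p[1],1.]),np.array(c['T'])
def atz(n,u,v,z):
    r,T=ray(n,u,v); w=T[:3,:3]@r; return T[:3,3]+w*(z-T[2,3])/w[2]
def atd(n,u,v,d):
    r,T=ray(n,u,v); return T[:3,3]+T[:3,:3]@(r*d)
E
python3 - <<'E'
from h import *
for n in('top','scene'): snap(n,n+'0'); c=env.camera_model(n); print(n,c['fovy'],np.round(c['T'],2).tolist())
o=env.observe(); print(o['time_s'],o['position'],np.round(o['tool_rot'],3).tolist(),o['ft_force'])
E
```

```text
pics
top 45.22663218832494 [[-0.03, -0.99, 0.14, 0.38], [-1.0, 0.03, 0.01, -0.11], [-0.01, -0.14, -0.99, 1.62], [0.0, 0.0, 0.0, 1.0]]
scene 54.804779094362765 [[0.54, -0.42, 0.73, -0.19], [-0.84, -0.27, 0.47, -0.6], [0.0, -0.87, -0.49, 0.63], [0.0, 0.0, 0.0, 1.0]]
0.1 [0.24736563 0.490968   0.24980829] [[-0.893, 0.45, -0.001], [0.45, 0.893, -0.001], [0.0, -0.001, -1.0]] [ 0.3806572  -1.13143603  0.09640556]
```

View pics/top0.png

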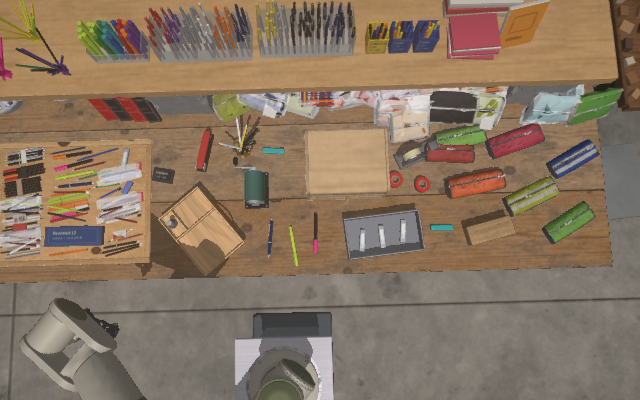

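View pics/scene0.png

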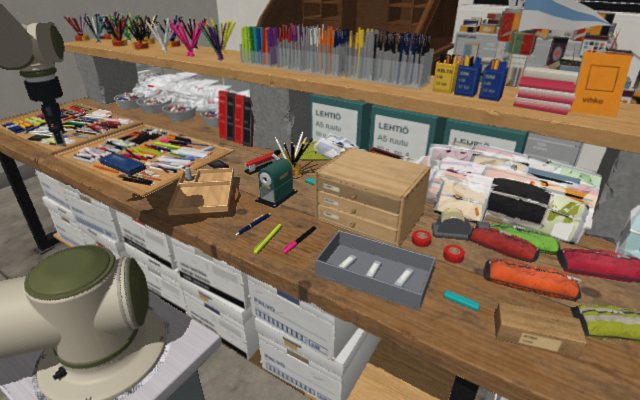

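The top view shows the following, by pixel:
- **Display:** about (203,228), with its post near (172,222).
- **Pens:** navy (269,238), lime (294,245) and pink/black (316,232).
- **Cases in the box:** (362,238), (382,236) and (403,232).
- **Look-alikes to leave alone:** turquoise pieces at (442,227) and (273,151), plus loose pens on the left tray, around (75,170).

I'll check these in a close crop.

```bash
python3 - <<'E'
from h import *
im=cv2.imread('pics/top0.png')
cv2.imwrite('pics/c1.png',cv2.resize(im[175:275,150:283],None,fx=6,fy=6,interpolation=cv2.INTER_CUBIC))
cv2.imwrite('pics/c2.png',cv2.resize(im[195:275,255:430],None,fx=4.5,fy=4.5,interpolation=cv2.INTER_CUBIC))
E
```

```text
(no output)
```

View pics/c1.png

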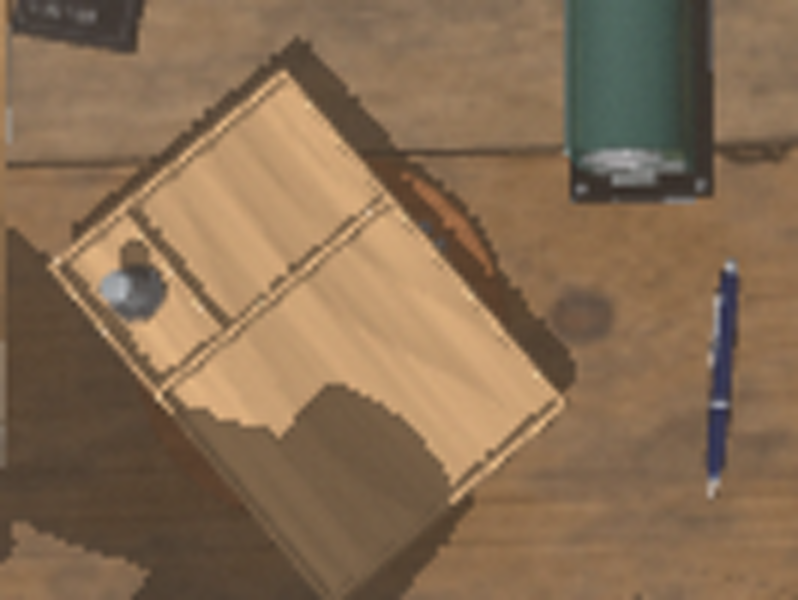

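View pics/c2.png

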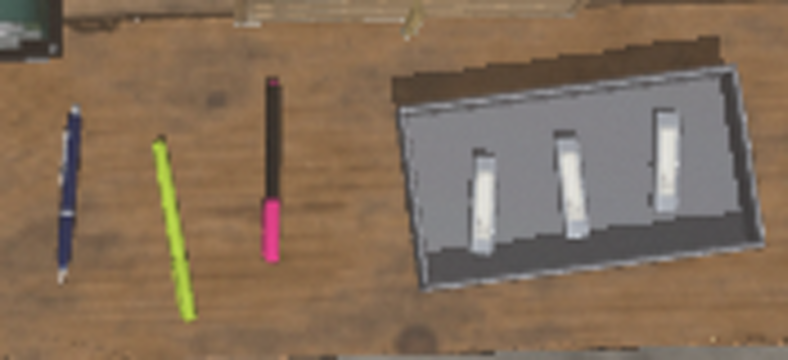

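```bash
python3 - <<'E'
from h import *
P=lambda c,u,v:(150+(u+.5)/6-.5,175+(v+.5)/6-.5) if c==1 else (255+(u+.5)/4.5-.5,195+(v+.5)/4.5-.5)
D=np.load('pics/top0.npy')
def go(name,c,u,v,z):
    a,b=P(c,u,v); w=atz('top',a,b,z); d=D[int(round(b)),int(round(a))]; print(name,np.round([a,b],1),np.round(w,3),'depth z',np.round(atd('top',a,b,d),3)); return w
T=go('top',1,287,72,.0485);L=go('left',1,52,266,.0485);R=go('right',1,563,402,.0485)
dl=go('divl',1,163,393,.0485);dr=go('divr',1,390,200,.0485);go('div2',1,225,325,.0485); go('sm wall',1,130,210,.0485);go('post',1,117,288,.0765)
go('floorpen',1,380,330,.0345)
print('lens TL',np.linalg.norm(T-L),'TR',np.linalg.norm(T-R))
for n,a,b in(('navy',(75,110),(62,280)),('lime',(159,142),(190,318)),('pink',(273,78),(271,261))):
    p=go(n,2,*a,.008);q=go(n,2,*b,.008);print(' mid',np.round((p+q)/2,4),'len',np.linalg.norm(p-q),'ang',np.degrees(np.arctan2(p[1]-q[1],p[0]-q[0])))
for n,a,b in(('c1',(485,152),(481,252)),('c2',(566,137),(579,236)),('c3',(668,110),(665,212))):
    p=go(n,2,*a,.017);q=go(n,2,*b,.017);print(' mid',np.round((p+q)/2,4),'len',np.linalg.norm(p-q),'ang',np.degrees(np.arctan2(p[1]-q[1],p[0]-q[0])))
C=[go('box',2,u,v,.048) for u,v in((402,110),(735,69),(762,244),(425,287))]
print('box mid',np.mean(C,0),[np.linalg.norm(C[i]-C[i-1]) for i in range(4)],np.degrees(np.arctan2(*(C[0]-C[3])[[1,0]])))
E
```

```text
top [197.4 186.6] [0.649 0.27  0.048] depth z [0.648 0.269 0.055]
left [158.2 218.9] [0.545 0.399 0.048] depth z [0.546 0.402 0.04 ]
right [243.4 241.6] [0.462 0.119 0.048] depth z [0.462 0.119 0.052]
divl [176.8 240.1] [0.473 0.337 0.048] depth z [0.474 0.338 0.046]
divr [214.6 207.9] [0.576 0.213 0.048] depth z [0.575 0.212 0.055]
div2 [187.1 228.8] [0.51  0.304 0.048] depth z [0.51  0.306 0.039]
sm wall [171.2 209.6] [0.574 0.356 0.048] depth z [0.574 0.356 0.049]
post [169.1 222.6] [0.529 0.355 0.077] depth z [0.528 0.353 0.081]
floorpen [212.9 229.6] [0.506 0.222 0.034] depth z [0.505 0.22  0.043]
lens TL 0.16557892521594803 TR 0.2401223462754225
navy [271.3 219.1] [0.537 0.03  0.008] depth z [0.537 0.03  0.011]
navy [268.4 256.8] [0.411 0.042 0.008] depth z [0.411 0.042 0.005]
 mid [0.4744 0.0363 0.008 ] len 0.1266880367919354 ang -5.351728599387885
lime [289.9 226.2] [ 0.512 -0.032  0.008] depth z [ 0.512 -0.032  0.009]
lime [296.8 265.3] [ 0.381 -0.052  0.008] depth z [ 0.381 -0.052  0.01 ]
 mid [ 0.4462 -0.0419  0.008 ] len 0.13239368477796293 ang 8.671529116426523
pink [315
[... 658 characters left out ...]
403.1 219.1] [ 0.524 -0.411  0.017] depth z [ 0.525 -0.413  0.005]
c3 [402.4 241.7] [ 0.448 -0.405  0.017] depth z [ 0.449 -0.408  0.001]
 mid [ 0.486  -0.4077  0.017 ] len 0.0756669366508267 ang -4.7907230352860015
box [343.9 219.1] [ 0.526 -0.212  0.048] depth z [ 0.527 -0.212  0.047]
box [417.9 209.9] [ 0.549 -0.456  0.048] depth z [ 0.55  -0.456  0.045]
box [423.9 248.8] [ 0.422 -0.468  0.048] depth z [ 0.422 -0.467  0.052]
box [349.1 258.4] [ 0.398 -0.223  0.048] depth z [ 0.398 -0.224  0.045]
box mid [ 0.47393442 -0.33952082  0.048     ] [np.float64(0.12903415638573537), np.float64(0.24498812182411414), np.float64(0.12811313540107322), np.float64(0.24534381581582312)] 5.213469364524629
```

The crop shows the pens, box and cases clear of each other. The sizes and heights match the description: display θ≈0.68, pivot ≈(0.504, 0.260), post radius ≈98 mm. I'm moving to the navy pen.

Call:
servo_tool:
  steps:
    - {"tx": 1.6, "ty": -3.25, "yaw": 1.55, "claw": 4}
    - {"tx": 1.6, "ty": -3.25, "yaw": 1.55}
    - {"tx": 1.6, "ty": -3.25, "yaw": 1.55}
    - {"tx": 1.6, "ty": -3.25, "yaw": 1.55}
    - {"tx": 1.6, "ty": -3.25, "yaw": 1.55}
    - {"tx": 1.6, "ty": -3.25, "yaw": 1.55}
    - {"tx": 1.6, "ty": -3.25, "yaw": 1.55}
    - {"tx": 1.65, "ty": -3.25, "yaw": 1.55}
    - {"tx": 1.65, "ty": -3.25, "yaw": 1.55}
    - {"tx": 1.65, "ty": -3.25, "yaw": 1.55}
    - {"tx": 1.65, "ty": -3.25, "yaw": 1.55}
    - {"tx": 1.65, "ty": -3.25, "yaw": 1.5}
    - {"tx": 1.65, "ty": -3.25, "yaw": 1.5}
    - {"tx": 1.65, "ty": -3.25, "yaw": 1.5, "tz": -2}
    - {"tz": -4}
    - {"tz": -4}
    - {"tz": 0}
  newtons: 30

```text
invalid input at $.steps[0]: expected keys tx, ty, tz, yaw, claw
```

Call:
servo_tool:
  steps:
    - {"tx": 2.3, "ty": -4.55, "tz": 0, "yaw": 2.2, "claw": 4}
    - {"tx": 2.3, "ty": -4.55, "tz": 0, "yaw": 2.2, "claw": 4}
    - {"tx": 2.3, "ty": -4.55, "tz": 0, "yaw": 2.2, "claw": 4}
    - {"tx": 2.3, "ty": -4.55, "tz": 0, "yaw": 2.2, "claw": 4}
    - {"tx": 2.3, "ty": -4.55, "tz": 0, "yaw": 2.2, "claw": 4}
    - {"tx": 2.3, "ty": -4.55, "tz": 0, "yaw": 2.1, "claw": 4}
    - {"tx": 2.3, "ty": -4.55, "tz": 0, "yaw": 2.1, "claw": 4}
    - {"tx": 2.2, "ty": -4.55, "tz": 0, "yaw": 2.1, "claw": 4}
    - {"tx": 2.2, "ty": -4.55, "tz": -2, "yaw": 2.1, "claw": 4}
    - {"tx": 2.2, "ty": -4.55, "tz": -2, "yaw": 2.1, "claw": 4}
    - {"tx": 0, "ty": 0, "tz": -4, "yaw": 0, "claw": 4}
    - {"tx": 0, "ty": 0, "tz": -4, "yaw": 0, "claw": 4}
    - {"tx": 0, "ty": 0, "tz": 0, "yaw": 0, "claw": 4}
  newtons: 30

```text
time_s: 1.4
position: [0.4653, 0.05, 0.1298]
tool_rot: [[-0.996, 0.092, -0.01], [0.092, 0.996, 0.001], [0.01, 0.001, -1.0]]
ft_force: [0.1, -0.3, 1.6]
grip_width: 0.0397
gripper_force: 0.0
```

Call:
servo_tool:
  steps:
    - {"tx": 0.9, "ty": -1.35, "tz": -3, "yaw": 0, "claw": 4}
    - {"tx": 0, "ty": 0, "tz": -3, "yaw": 0, "claw": 4}
    - {"tx": 0, "ty": 0, "tz": 0, "yaw": 0, "claw": 4}
    - {"tx": 0, "ty": 0, "tz": 0, "yaw": 0, "claw": 4}

```text
time_s: 1.8
position: [0.4773, 0.0368, 0.0751]
tool_rot: [[-0.996, 0.091, 0.001], [0.091, 0.996, -0.0], [-0.001, -0.0, -1.0]]
ft_force: [1.0, -0.0, -0.4]
grip_width: 0.0399
gripper_force: 0.0
```

```bash
python3 - <<'E'
from h import *
im,d=snap('scene','s1'); im2,_=snap('top','t1')
a=cv2.resize(im[170:260,200:340],(700,450),interpolation=2)[:,:,::-1]
cv2.imwrite('pics/c3.png',a)
print(env.observe()['position'])
E
```

```text
[0.47755278 0.03672106 0.0755375 ]
```

View pics/c3.png

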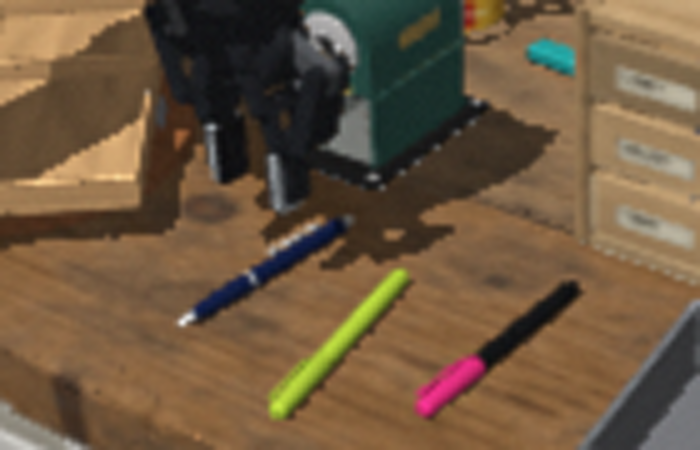

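The navy pen is unmoved and lies under the open fingers. I'll descend and close.

Call:
servo_tool:
  steps:
    - {"tx": -0.2, "ty": 0, "tz": -2.7, "yaw": 0, "claw": 4}
    - {"tx": 0, "ty": 0, "tz": -2.6, "yaw": 0, "claw": 4}
    - {"tx": 0, "ty": 0, "tz": 0, "yaw": 0, "claw": 4}
    - {"tx": 0, "ty": 0, "tz": 0, "yaw": 0, "claw": 0.4}
    - {"tx": 0, "ty": 0, "tz": 0, "yaw": 0, "claw": 0.4}
    - {"tx": 0, "ty": 0, "tz": 0, "yaw": 0, "claw": 0.4}
    - {"tx": 0, "ty": 0, "tz": 0, "yaw": 0, "claw": 0.4}
    - {"tx": 0, "ty": 0, "tz": 0, "yaw": 0, "claw": 0.4}
    - {"tx": 0, "ty": 0, "tz": 0, "yaw": 0, "claw": 0.4}
    - {"tx": 0, "ty": 0, "tz": 0, "yaw": 0, "claw": 0.4}
  newtons: 40

```text
time_s: 2.9
position: [0.4756, 0.0365, 0.0223]
tool_rot: [[-0.996, 0.091, 0.003], [0.091, 0.996, -0.0], [-0.003, -0.0, -1.0]]
ft_force: [-1.0, -0.3, 5.4]
grip_width: 0.0103
gripper_force: 40.6
```

Call:
servo_tool:
  steps:
    - {"tx": 0, "ty": 0, "tz": 3, "yaw": 0, "claw": 0.4}
    - {"tx": 0, "ty": 0, "tz": 4, "yaw": 0, "claw": 0.4}
    - {"tx": 0, "ty": 0, "tz": 3, "yaw": 0, "claw": 0.4}
    - {"tx": -0.5, "ty": 2.1, "tz": 0, "yaw": -5.7, "claw": 0.4}
    - {"tx": -0.5, "ty": 2.1, "tz": 0, "yaw": -5.7, "claw": 0.4}
    - {"tx": -0.5, "ty": 2.1, "tz": 0, "yaw": -5.7, "claw": 0.4}
    - {"tx": -0.5, "ty": 2.1, "tz": 0, "yaw": -5.7, "claw": 0.4}
    - {"tx": -0.5, "ty": 2.1, "tz": 0, "yaw": -5.7, "claw": 0.4}
    - {"tx": -0.5, "ty": 2.1, "tz": 0, "yaw": -5.7, "claw": 0.4}
    - {"tx": -0.5, "ty": 2.1, "tz": 0, "yaw": -5.7, "claw": 0.4}
    - {"tx": -0.5, "ty": 2.1, "tz": 0, "yaw": -5.7, "claw": 0.4}
    - {"tx": 0, "ty": 0, "tz": 0, "yaw": 0, "claw": 0.4}
    - {"tx": 0, "ty": 0, "tz": 0, "yaw": 0, "claw": 0.4}

```text
time_s: 4.2
position: [0.4348, 0.2046, 0.1214]
tool_rot: [[-0.634, 0.774, 0.002], [0.774, 0.634, 0.0], [-0.001, 0.001, -1.0]]
ft_force: [-0.4, -0.6, -0.5]
grip_width: 0.0104
gripper_force: 39.9
```

Call:
servo_tool:
  steps:
    - {"tx": 0, "ty": 0, "tz": -2.5, "yaw": 0, "claw": 0.4}
    - {"tx": 0, "ty": 0, "tz": -2.5, "yaw": 0, "claw": 0.4}
    - {"tx": 0, "ty": 0, "tz": -1.2, "yaw": 0, "claw": 0.4}
    - {"tx": 0, "ty": 0, "tz": 0, "yaw": 0, "claw": 0.4}
    - {"tx": 0, "ty": 0, "tz": 0, "yaw": 0, "claw": 0.4}

```text
time_s: 4.7
position: [0.4351, 0.204, 0.0591]
tool_rot: [[-0.631, 0.775, 0.001], [0.775, 0.631, 0.0], [-0.0, 0.0, -1.0]]
ft_force: [-0.7, -1.1, 0.1]
grip_width: 0.0101
gripper_force: 44.5
```

Call:
servo_tool:
  steps:
    - {"tx": 0, "ty": 0, "tz": -0.2, "yaw": 0, "claw": 0.4}
    - {"tx": 0, "ty": 0, "tz": 0, "yaw": 0, "claw": 0.4}
    - {"tx": 0, "ty": 0, "tz": 0, "yaw": 0, "claw": 2.4}
    - {"tx": 0, "ty": 0, "tz": 0, "yaw": 0, "claw": 2.4}
    - {"tx": 0, "ty": 0, "tz": 0, "yaw": 0, "claw": 2.4}
    - {"tx": 0, "ty": 0, "tz": 2, "yaw": 0, "claw": 2.4}
    - {"tx": 0, "ty": 0, "tz": 4, "yaw": 0, "claw": 2.4}
    - {"tx": 0.1, "ty": -2.5, "tz": 0, "yaw": 6, "claw": 4}
    - {"tx": 0.1, "ty": -2.5, "tz": 0, "yaw": 6, "claw": 4}
    - {"tx": 0.1, "ty": -2.5, "tz": 0, "yaw": 6, "claw": 4}
    - {"tx": 0.1, "ty": -2.5, "tz": 0, "yaw": 6, "claw": 4}
    - {"tx": 0.1, "ty": -2.5, "tz": 0, "yaw": 6, "claw": 4}
    - {"tx": 0.1, "ty": -2.5, "tz": 0, "yaw": 6, "claw": 4}
    - {"tx": 0.1, "ty": -2.5, "tz": 0, "yaw": 6, "claw": 4}
    - {"tx": 0.1, "ty": -2.5, "tz": 0, "yaw": 6, "claw": 4}
    - {"tx": 0.1, "ty": -2.5, "tz": 0, "yaw": 6, "claw": 4}
    - {"tx": 0.1, "ty": -2.1, "tz": 0, "yaw": 5.5, "claw": 4}
    - {"tx": 0, "ty": 0, "tz": 0, "yaw": 0, "claw": 4}

```text
time_s: 6.5
position: [0.445, -0.0432, 0.1166]
tool_rot: [[-0.989, -0.149, 0.001], [-0.149, 0.989, -0.001], [-0.001, -0.001, -1.0]]
ft_force: [-0.2, 0.2, 0.3]
grip_width: 0.0398
gripper_force: 0.0
```

```bash
cat >> h.py <<'E'
def pens(f,gmax=0.014):
    im,_=snap('top',f); h=cv2.cvtColor(im,cv2.COLOR_RGB2HSV)
    M={'navy':((105,90,30),(130,255,160)),'lime':((28,130,120),(42,255,255)),'pink':((155,120,120),(178,255,255))}
    for k,(lo,hi) in M.items():
        m=cv2.inRange(h,lo,hi); m[:170]=0; m[285:]=0; m[:,:155]=0; m[:,425:]=0
        n,l,s,c=cv2.connectedComponentsWithStats(m,connectivity=8)
        for i in range(1,n):
            if s[i,4]<15: continue
            p=np.argwhere(l==i)[:,::-1]; w=np.array([atz('top',*q,.010)[:2] for q in p])
            e=np.linalg.svd(w-w.mean(0),full_matrices=False)[2][0]; pr=(w-w.mean(0))@e
            print(k,s[i,4],np.round(c[i]),np.round(w.mean(0)+e*(pr.max()+pr.min())/2,4),'len',round(np.ptp(pr),3),'ang',round(np.degrees(np.arctan2(e[1],e[0]))%180,1))
E
python3 -c "
from h import *
pens('t2')
"
```

```text
pink 31 [315. 247.] [ 0.4443 -0.1154] len 0.044 ang 170.7
```

```bash
python3 - <<'E'
import cv2
im=cv2.imread('pics/t2.png')
cv2.imwrite('pics/c4.png',cv2.resize(im[175:280,150:340],None,fx=4.2,fy=4.2,interpolation=cv2.INTER_CUBIC))
E
```

```text
(no output)
```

View pics/c4.png

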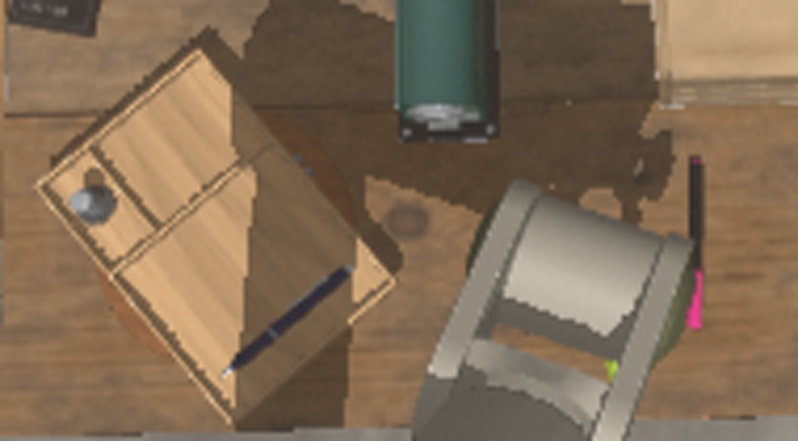

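Navy lies cleanly in the tray, from (228,372) to (350,268) in the crop. Lime's visible end is where it was, so I'll grasp lime.

Call:
servo_tool:
  steps:
    - {"tx": 0.1, "ty": 0.1, "tz": -4, "yaw": 0, "claw": 4}
    - {"tx": 0, "ty": 0, "tz": -3.5, "yaw": 0, "claw": 4}
    - {"tx": 0, "ty": 0, "tz": -2, "yaw": 0, "claw": 4}
    - {"tx": 0, "ty": 0, "tz": 0, "yaw": 0, "claw": 4}
    - {"tx": 0, "ty": 0, "tz": 0, "yaw": 0, "claw": 0.4}
    - {"tx": 0, "ty": 0, "tz": 0, "yaw": 0, "claw": 0.4}
    - {"tx": 0, "ty": 0, "tz": 0, "yaw": 0, "claw": 0.4}
    - {"tx": 0, "ty": 0, "tz": 0, "yaw": 0, "claw": 0.4}
    - {"tx": 0, "ty": 0, "tz": 0, "yaw": 0, "claw": 0.4}
    - {"tx": 0, "ty": 0, "tz": 0, "yaw": 0, "claw": 0.4}
    - {"tx": 0, "ty": 0, "tz": 0, "yaw": 0, "claw": 0.4}

```text
time_s: 7.65
position: [0.4462, -0.0403, 0.0228]
tool_rot: [[-0.989, -0.15, 0.002], [-0.15, 0.989, -0.0], [-0.002, -0.001, -1.0]]
ft_force: [-0.2, 3.1, 7.2]
grip_width: 0.0111
gripper_force: 41.3
```

Call:
servo_tool:
  steps:
    - {"tx": 0, "ty": 0, "tz": 3, "yaw": 0, "claw": 0.4}
    - {"tx": 0, "ty": 0, "tz": 4, "yaw": 0, "claw": 0.4}
    - {"tx": 0, "ty": 0, "tz": 3, "yaw": 0, "claw": 0.4}
    - {"tx": 0.2, "ty": 2.7, "tz": 0, "yaw": -5.95, "claw": 0.4}
    - {"tx": 0.2, "ty": 2.7, "tz": 0, "yaw": -5.95, "claw": 0.4}
    - {"tx": 0.2, "ty": 2.7, "tz": 0, "yaw": -5.95, "claw": 0.4}
    - {"tx": 0.2, "ty": 2.7, "tz": 0, "yaw": -5.95, "claw": 0.4}
    - {"tx": 0.2, "ty": 2.7, "tz": 0, "yaw": -5.95, "claw": 0.4}
    - {"tx": 0.2, "ty": 2.7, "tz": 0, "yaw": -5.95, "claw": 0.4}
    - {"tx": 0.2, "ty": 2.7, "tz": 0, "yaw": -5.95, "claw": 0.4}
    - {"tx": 0.2, "ty": 2.7, "tz": 0, "yaw": -5.95, "claw": 0.4}
    - {"tx": 0.2, "ty": 2.7, "tz": 0, "yaw": -5.95, "claw": 0.4}
    - {"tx": 0.2, "ty": 2.7, "tz": 0, "yaw": -5.95, "claw": 0.4}
    - {"tx": 0, "ty": 0, "tz": 0, "yaw": 0, "claw": 0.4}
    - {"tx": 0, "ty": 0, "tz": 0, "yaw": 0, "claw": 0.4}

```text
time_s: 9.15
position: [0.4654, 0.2297, 0.1219]
tool_rot: [[-0.633, 0.774, 0.001], [0.774, 0.633, -0.0], [-0.0, 0.0, -1.0]]
ft_force: [0.3, -0.3, 1.0]
grip_width: 0.0114
gripper_force: 40.3
```

```bash
python3 -c "
from h import *
im,_=snap('scene','s2')
cv2.imwrite('pics/c5.png',cv2.resize(im[100:280,130:340],(700,600),interpolation=2)[:,:,::-1])
"
```

```text
(no output)
```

View pics/c5.png

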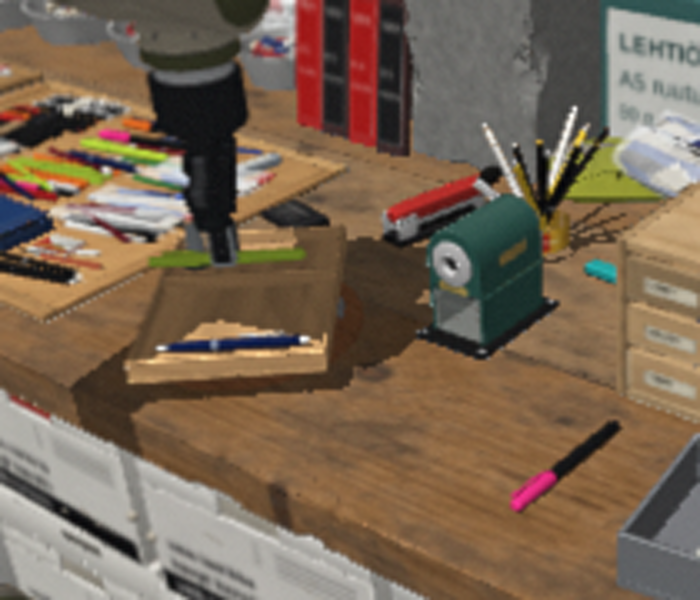

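Call:
servo_tool:
  steps:
    - {"tx": 0, "ty": 0, "tz": -2.5, "yaw": 0, "claw": 0.4}
    - {"tx": 0, "ty": 0, "tz": -2.5, "yaw": 0, "claw": 0.4}
    - {"tx": 0, "ty": 0, "tz": -1.2, "yaw": 0, "claw": 0.4}
    - {"tx": 0, "ty": 0, "tz": -0.2, "yaw": 0, "claw": 0.4}
    - {"tx": 0, "ty": 0, "tz": 0, "yaw": 0, "claw": 0.4}
    - {"tx": 0, "ty": 0, "tz": 0, "yaw": 0, "claw": 0.4}
    - {"tx": 0, "ty": 0, "tz": 0, "yaw": 0, "claw": 2.4}
    - {"tx": 0, "ty": 0, "tz": 0, "yaw": 0, "claw": 2.4}
    - {"tx": 0, "ty": 0, "tz": 0, "yaw": 0, "claw": 2.4}
    - {"tx": 0, "ty": 0, "tz": 2, "yaw": 0, "claw": 2.4}
    - {"tx": 0, "ty": 0, "tz": 4, "yaw": 0, "claw": 2.4}
    - {"tx": 0, "ty": 0, "tz": 0, "yaw": 0, "claw": 2.4}

```text
time_s: 10.4
position: [0.4675, 0.2301, 0.1216]
tool_rot: [[-0.632, 0.775, 0.008], [0.775, 0.632, 0.002], [-0.004, 0.007, -1.0]]
ft_force: [-0.9, 0.3, -0.8]
grip_width: 0.0238
gripper_force: 0.0
```

Call:
servo_tool:
  steps:
    - {"tx": 0.2, "ty": -2.9, "tz": 0, "yaw": 4, "claw": 4}
    - {"tx": 0.2, "ty": -2.9, "tz": 0, "yaw": 4, "claw": 4}
    - {"tx": 0.2, "ty": -2.9, "tz": 0, "yaw": 4, "claw": 4}
    - {"tx": 0.2, "ty": -2.9, "tz": 0, "yaw": 4, "claw": 4}
    - {"tx": 0.2, "ty": -2.9, "tz": 0, "yaw": 4, "claw": 4}
    - {"tx": 0.2, "ty": -2.9, "tz": 0, "yaw": 4, "claw": 4}
    - {"tx": 0.2, "ty": -2.9, "tz": 0, "yaw": 4, "claw": 4}
    - {"tx": 0.2, "ty": -2.9, "tz": 0, "yaw": 4, "claw": 4}
    - {"tx": 0.2, "ty": -2.9, "tz": 0, "yaw": 4, "claw": 4}
    - {"tx": 0.2, "ty": -2.9, "tz": 0, "yaw": 4, "claw": 4}
    - {"tx": 0.2, "ty": -2.9, "tz": 0, "yaw": 4, "claw": 4}
    - {"tx": 0.2, "ty": -2.6, "tz": 0, "yaw": 4.2, "claw": 4}
    - {"tx": 0, "ty": 0, "tz": 0, "yaw": 0, "claw": 4}
    - {"tx": 0, "ty": 0, "tz": 0, "yaw": 0, "claw": 4}

```text
time_s: 11.8
position: [0.4894, -0.1154, 0.1171]
tool_rot: [[-0.999, 0.048, -0.001], [0.048, 0.999, 0.001], [0.001, 0.0, -1.0]]
ft_force: [-0.7, 0.4, -0.4]
grip_width: 0.0402
gripper_force: 0.0
```

```bash
python3 -c "
from h import *
im,_=snap('scene','s3')
t,_=snap('top','t3')
a=cv2.resize(im[150:270,140:340],(800,480),interpolation=2); b=cv2.resize(t[180:280,150:350],(240,120))
cv2.imwrite('pics/c6.png',np.vstack([a,np.pad(b,((0,0),(0,560),(0,0)))])[:,:,::-1])
"
```

```text
(no output)
```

View pics/c6.png

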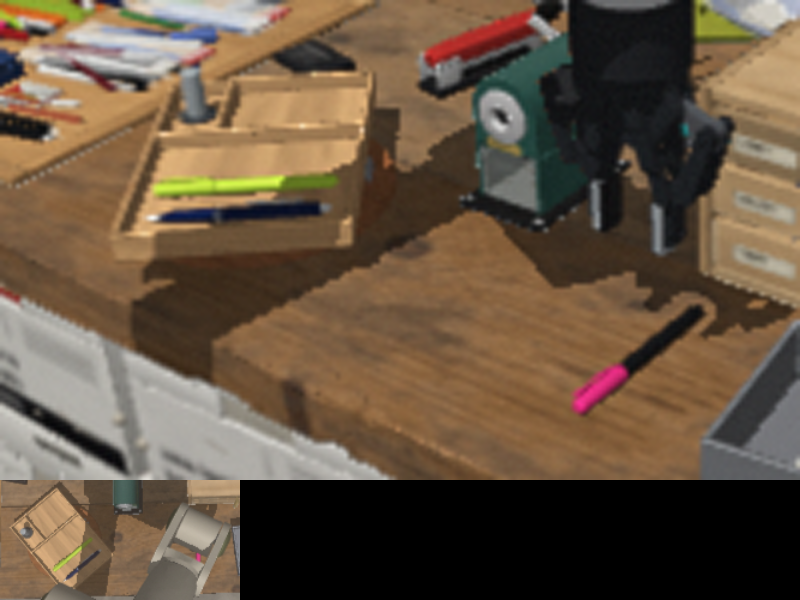

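Both pens are in the tray, and pink is at the same scene pixels as before, (285,251) to (315,227). I'll grasp it.

Call:
servo_tool:
  steps:
    - {"tx": 0, "ty": 0, "tz": -4, "yaw": 0, "claw": 4}
    - {"tx": 0, "ty": 0, "tz": -3.5, "yaw": 0, "claw": 4}
    - {"tx": 0, "ty": 0, "tz": -2, "yaw": 0, "claw": 4}
    - {"tx": 0, "ty": 0, "tz": 0, "yaw": 0, "claw": 4}
    - {"tx": 0, "ty": 0, "tz": 0, "yaw": 0, "claw": 0.4}
    - {"tx": 0, "ty": 0, "tz": 0, "yaw": 0, "claw": 0.4}
    - {"tx": 0, "ty": 0, "tz": 0, "yaw": 0, "claw": 0.4}
    - {"tx": 0, "ty": 0, "tz": 0, "yaw": 0, "claw": 0.4}
    - {"tx": 0, "ty": 0, "tz": 0, "yaw": 0, "claw": 0.4}
    - {"tx": 0, "ty": 0, "tz": 0, "yaw": 0, "claw": 0.4}
    - {"tx": 0, "ty": 0, "tz": 0, "yaw": 0, "claw": 0.4}

```text
time_s: 13.0
position: [0.4903, -0.1155, 0.0239]
tool_rot: [[-0.999, 0.046, 0.003], [0.046, 0.999, -0.001], [-0.003, -0.001, -1.0]]
ft_force: [-0.0, 2.5, 7.2]
grip_width: 0.0115
gripper_force: 41.3
```

Call:
servo_tool:
  steps:
    - {"tx": 0, "ty": 0, "tz": 3, "yaw": 0, "claw": 0.4}
    - {"tx": 0, "ty": 0, "tz": 4, "yaw": 0, "claw": 0.4}
    - {"tx": 0, "ty": 0, "tz": 3, "yaw": 0, "claw": 0.4}
    - {"tx": 0.6, "ty": 2.8, "tz": 0, "yaw": -3.7, "claw": 0.4}
    - {"tx": 0, "ty": 2.8, "tz": 0, "yaw": -3.7, "claw": 0.4}
    - {"tx": 0, "ty": 2.8, "tz": 0, "yaw": -3.7, "claw": 0.4}
    - {"tx": 0, "ty": 2.8, "tz": 0, "yaw": -3.7, "claw": 0.4}
    - {"tx": 0, "ty": 2.8, "tz": 0, "yaw": -3.7, "claw": 0.4}
    - {"tx": 0, "ty": 2.8, "tz": 0, "yaw": -3.7, "claw": 0.4}
    - {"tx": 0, "ty": 2.8, "tz": 0, "yaw": -3.7, "claw": 0.4}
    - {"tx": 0, "ty": 2.8, "tz": 0, "yaw": -3.7, "claw": 0.4}
    - {"tx": 0, "ty": 2.9, "tz": 0, "yaw": -3.7, "claw": 0.4}
    - {"tx": 0, "ty": 2.9, "tz": 0, "yaw": -3.7, "claw": 0.4}
    - {"tx": 0, "ty": 2.9, "tz": 0, "yaw": -3.7, "claw": 0.4}
    - {"tx": 0, "ty": 2.9, "tz": 0, "yaw": -3.7, "claw": 0.4}
    - {"tx": 0, "ty": 2.9, "tz": 0, "yaw": -3.7, "claw": 0.4}
    - {"tx": 0, "ty": 0, "tz": 0, "yaw": 0, "claw": 0.4}
    - {"tx": 0, "ty": 0, "tz": 0, "yaw": 0, "claw": 0.4}

```text
time_s: 14.8
position: [0.4954, 0.2537, 0.1228]
tool_rot: [[-0.634, 0.773, 0.0], [0.773, 0.634, -0.0], [-0.0, 0.0, -1.0]]
ft_force: [-0.3, -0.9, -0.1]
grip_width: 0.0113
gripper_force: 40.4
```

Call:
servo_tool:
  steps:
    - {"tx": 0, "ty": 0, "tz": -2.5, "yaw": 0, "claw": 0.4}
    - {"tx": 0, "ty": 0, "tz": -2.5, "yaw": 0, "claw": 0.4}
    - {"tx": 0, "ty": 0, "tz": 0, "yaw": 0, "claw": 0.4}
    - {"tx": 0, "ty": 0, "tz": 0, "yaw": 0, "claw": 0.4}

```text
time_s: 15.2
position: [0.496, 0.2528, 0.0731]
tool_rot: [[-0.632, 0.775, -0.0], [0.775, 0.632, -0.0], [-0.0, -0.0, -1.0]]
ft_force: [-0.5, -0.3, 0.9]
grip_width: 0.0111
gripper_force: 40.4
```

Call:
servo_tool:
  steps:
    - {"tx": 0, "ty": 0, "tz": -1.2, "yaw": 0, "claw": 0.4}
    - {"tx": 0, "ty": 0, "tz": -0.3, "yaw": 0, "claw": 0.4}
    - {"tx": 0, "ty": 0, "tz": 0, "yaw": 0, "claw": 0.4}
    - {"tx": 0, "ty": 0, "tz": 0, "yaw": 0, "claw": 0.4}
    - {"tx": 0, "ty": 0, "tz": 0, "yaw": 0, "claw": 2.4}
    - {"tx": 0, "ty": 0, "tz": 0, "yaw": 0, "claw": 2.4}
    - {"tx": 0, "ty": 0, "tz": 0, "yaw": 0, "claw": 2.4}
    - {"tx": 0, "ty": 0, "tz": 2, "yaw": 0, "claw": 2.4}
    - {"tx": 0, "ty": 0, "tz": 4, "yaw": 0, "claw": 2.4}
    - {"tx": -1, "ty": -5, "tz": 2, "yaw": 0, "claw": 4}
    - {"tx": -1, "ty": -5, "tz": 0, "yaw": 0, "claw": 4}
    - {"tx": -1, "ty": -5, "tz": 0, "yaw": 0, "claw": 4}
    - {"tx": -1, "ty": -5, "tz": 0, "yaw": 0, "claw": 4}
    - {"tx": -1, "ty": -5, "tz": 0, "yaw": 0, "claw": 4}
    - {"tx": 0, "ty": 0, "tz": 0, "yaw": 0, "claw": 4}

```text
time_s: 16.7
position: [0.4467, 0.0072, 0.1359]
tool_rot: [[-0.628, 0.779, -0.0], [0.779, 0.628, -0.001], [-0.001, -0.001, -1.0]]
ft_force: [-0.3, 1.7, -0.1]
grip_width: 0.0402
gripper_force: 0.0
```

```bash
python3 -c "
from h import *
t,_=snap('top','t4')
cv2.imwrite('pics/c7.png',cv2.resize(t[180:280,150:260],(770,700-100),interpolation=2)[:,:,::-1])
"
```

```text
(no output)
```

View pics/c7.png

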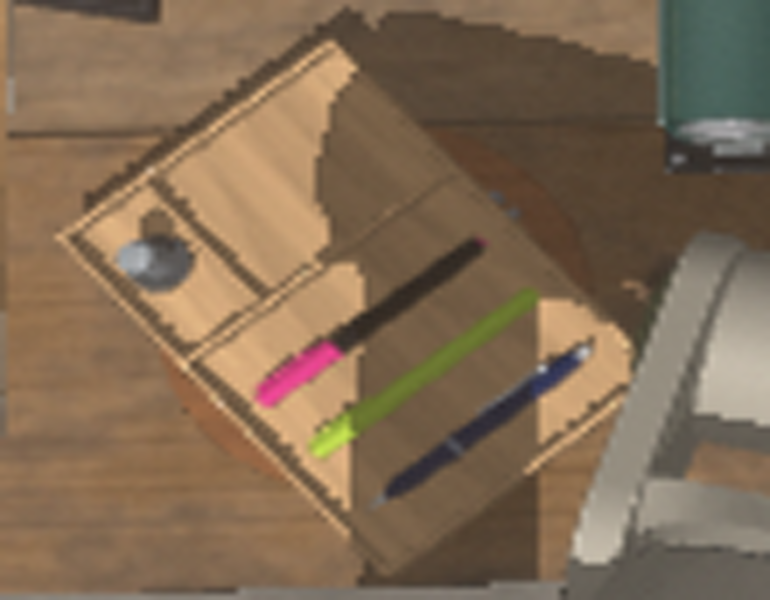

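All three pens lie side by side in the tray, and the post top is at about px (169.6,222.7), as before. Next I'll move above the post with the jaws closing along its tangent.

Call:
servo_tool:
  steps:
    - {"tx": 0.7, "ty": 2.9, "tz": 0, "yaw": -4.5, "claw": 4}
    - {"tx": 0.7, "ty": 2.9, "tz": 0, "yaw": -4.5, "claw": 4}
    - {"tx": 0.7, "ty": 2.9, "tz": 0, "yaw": -4.5, "claw": 4}
    - {"tx": 0.7, "ty": 2.9, "tz": 0, "yaw": -4.5, "claw": 4}
    - {"tx": 0.7, "ty": 2.9, "tz": 0, "yaw": -4.5, "claw": 4}
    - {"tx": 0.7, "ty": 2.9, "tz": 0, "yaw": -4.5, "claw": 4}
    - {"tx": 0.7, "ty": 2.9, "tz": 0, "yaw": -4.5, "claw": 4}
    - {"tx": 0.7, "ty": 2.9, "tz": 0, "yaw": -4.5, "claw": 4}
    - {"tx": 0.7, "ty": 2.9, "tz": 0, "yaw": -4.5, "claw": 4}
    - {"tx": 0.7, "ty": 2.9, "tz": 0, "yaw": -4.5, "claw": 4}
    - {"tx": 0.7, "ty": 2.9, "tz": 0, "yaw": -4.5, "claw": 4}
    - {"tx": 0.5, "ty": 2.9, "tz": 0, "yaw": -4.1, "claw": 4}
    - {"tx": 0, "ty": 0, "tz": 0, "yaw": 0, "claw": 4}
    - {"tx": 0, "ty": 0, "tz": 0, "yaw": 0, "claw": 4}

```text
time_s: 18.15
position: [0.5283, 0.3611, 0.1352]
tool_rot: [[0.244, 0.97, -0.001], [0.97, -0.244, -0.0], [-0.001, -0.001, -1.0]]
ft_force: [-0.5, -0.4, -0.1]
grip_width: 0.0399
gripper_force: 0.0
```

Call:
servo_tool:
  steps:
    - {"tx": 0, "ty": -0.5, "tz": -2, "yaw": 0, "claw": 4}
    - {"tx": 0, "ty": 0, "tz": -2, "yaw": 0, "claw": 4}
    - {"tx": 0, "ty": 0, "tz": -1.4, "yaw": 0, "claw": 4}
    - {"tx": 0, "ty": 0, "tz": -1, "yaw": 0, "claw": 4}
    - {"tx": 0, "ty": 0, "tz": 0, "yaw": 0, "claw": 4}
    - {"tx": 0, "ty": 0, "tz": 0, "yaw": 0, "claw": 0.8}
    - {"tx": 0, "ty": 0, "tz": 0, "yaw": 0, "claw": 0.8}
    - {"tx": 0, "ty": 0, "tz": 0, "yaw": 0, "claw": 0.8}
    - {"tx": 0, "ty": 0, "tz": 0, "yaw": 0, "claw": 0.8}
    - {"tx": 0, "ty": 0, "tz": 0, "yaw": 0, "claw": 0.8}
  newtons: 30

```text
time_s: 19.15
position: [0.5298, 0.355, 0.0727]
tool_rot: [[0.248, 0.969, 0.002], [0.969, -0.248, 0.001], [0.001, 0.002, -1.0]]
ft_force: [0.3, -0.3, 4.3]
grip_width: 0.0168
gripper_force: 29.8
```

```bash
python3 - <<'E'
import numpy as np
a=np.radians(74.8+np.arange(0,41)*3.53); p=9.85*np.c_[np.cos(a),np.sin(a)]
for i,d in enumerate(np.diff(p,axis=0)): print(i,np.round(d,2).tolist(),end=' ')
E
```

```text
0 [-0.59, 0.14] 1 [-0.6, 0.1] 2 [-0.6, 0.07] 3 [-0.61, 0.03] 4 [-0.61, -0.01] 5 [-0.61, -0.04] 6 [-0.6, -0.08] 7 [-0.6, -0.12] 8 [-0.59, -0.16] 9 [-0.58, -0.19] 10 [-0.56, -0.23] 11 [-0.55, -0.26] 12 [-0.53, -0.29] 13 [-0.51, -0.33] 14 [-0.49, -0.36] 15 [-0.47, -0.39] 16 [-0.44, -0.41] 17 [-0.42, -0.44] 18 [-0.39, -0.47] 19 [-0.36, -0.49] 20 [-0.33, -0.51] 21 [-0.3, -0.53] 22 [-0.26, -0.55] 23 [-0.23, -0.56] 24 [-0.19, -0.57] 25 [-0.16, -0.59] 26 [-0.12, -0.59] 27 [-0.09, -0.6] 28 [-0.05, -0.6] 29 [-0.01, -0.61] 30 [0.03, -0.61] 31 [0.06, -0.6] 32 [0.1, -0.6] 33 [0.14, -0.59] 34 [0.17, -0.58] 35 [0.21, -0.57] 36 [0.24, -0.56] 37 [0.28, -0.54] 38 [0.31, -0.52] 39 [0.34, -0.5]
```

Call:
servo_tool:
  steps:
    - {"tx": -0.59, "ty": 0.14, "tz": 0, "yaw": 3.53, "claw": 0.8}
    - {"tx": -0.6, "ty": 0.1, "tz": 0, "yaw": 3.53, "claw": 0.8}
    - {"tx": -0.6, "ty": 0.07, "tz": 0, "yaw": 3.53, "claw": 0.8}
    - {"tx": -0.61, "ty": 0.03, "tz": 0, "yaw": 3.53, "claw": 0.8}
    - {"tx": -0.61, "ty": -0.01, "tz": 0, "yaw": 3.53, "claw": 0.8}
    - {"tx": -0.61, "ty": -0.04, "tz": 0, "yaw": 3.53, "claw": 0.8}
    - {"tx": -0.6, "ty": -0.08, "tz": 0, "yaw": 3.53, "claw": 0.8}
    - {"tx": -0.6, "ty": -0.12, "tz": 0, "yaw": 3.53, "claw": 0.8}
    - {"tx": -0.59, "ty": -0.16, "tz": 0, "yaw": 3.53, "claw": 0.8}
    - {"tx": -0.58, "ty": -0.19, "tz": 0, "yaw": 3.53, "claw": 0.8}

```text
time_s: 20.15
position: [0.4704, 0.3515, 0.0727]
tool_rot: [[-0.36, 0.933, 0.003], [0.933, 0.36, -0.001], [-0.002, 0.003, -1.0]]
ft_force: [3.8, -6.6, 5.2]
grip_width: 0.0171
gripper_force: 29.9
```

Call:
servo_tool:
  steps:
    - {"tx": -0.56, "ty": -0.28, "tz": 0, "yaw": 3.53, "claw": 0.8}
    - {"tx": -0.55, "ty": -0.29, "tz": 0, "yaw": 3.53, "claw": 0.8}
    - {"tx": -0.53, "ty": -0.31, "tz": 0, "yaw": 3.53, "claw": 0.8}
    - {"tx": -0.51, "ty": -0.33, "tz": 0, "yaw": 3.53, "claw": 0.8}
    - {"tx": -0.49, "ty": -0.36, "tz": 0, "yaw": 3.53, "claw": 0.8}
    - {"tx": -0.47, "ty": -0.39, "tz": 0, "yaw": 3.53, "claw": 0.8}
    - {"tx": -0.44, "ty": -0.41, "tz": 0, "yaw": 3.53, "claw": 0.8}
    - {"tx": -0.42, "ty": -0.44, "tz": 0, "yaw": 3.53, "claw": 0.8}
    - {"tx": -0.39, "ty": -0.47, "tz": 0, "yaw": 3.53, "claw": 0.8}
    - {"tx": -0.36, "ty": -0.49, "tz": 0, "yaw": 3.53, "claw": 0.8}

```text
time_s: 21.15
position: [0.4243, 0.3143, 0.0728]
tool_rot: [[-0.833, 0.553, 0.006], [0.553, 0.833, 0.001], [-0.004, 0.004, -1.0]]
ft_force: [9.4, -3.7, 1.7]
grip_width: 0.0167
gripper_force: 30.0
```

Call:
servo_tool:
  steps:
    - {"tx": -0.25, "ty": -0.51, "tz": 0, "yaw": 3.53, "claw": 0.8}
    - {"tx": -0.24, "ty": -0.53, "tz": 0, "yaw": 3.53, "claw": 0.8}
    - {"tx": -0.22, "ty": -0.55, "tz": 0, "yaw": 3.53, "claw": 0.8}
    - {"tx": -0.21, "ty": -0.56, "tz": 0, "yaw": 3.53, "claw": 0.8}
    - {"tx": -0.18, "ty": -0.57, "tz": 0, "yaw": 3.53, "claw": 0.8}
    - {"tx": -0.14, "ty": -0.59, "tz": 0, "yaw": 3.53, "claw": 0.8}
    - {"tx": -0.11, "ty": -0.59, "tz": 0, "yaw": 3.53, "claw": 0.8}
    - {"tx": -0.08, "ty": -0.6, "tz": 0, "yaw": 3.53, "claw": 0.8}
    - {"tx": -0.04, "ty": -0.6, "tz": 0, "yaw": 3.53, "claw": 0.8}
    - {"tx": 0, "ty": -0.61, "tz": 0, "yaw": 3.53, "claw": 0.8}

```text
time_s: 22.15
position: [0.4085, 0.2577, 0.0727]
tool_rot: [[-1.0, -0.03, 0.003], [-0.03, 1.0, 0.001], [-0.003, 0.001, -1.0]]
ft_force: [2.1, 0.9, 6.1]
grip_width: 0.0165
gripper_force: 30.3
```

Call:
servo_tool:
  steps:
    - {"tx": 0.04, "ty": -0.61, "tz": 0, "yaw": 3.53, "claw": 0.8}
    - {"tx": 0.07, "ty": -0.6, "tz": 0, "yaw": 3.53, "claw": 0.8}
    - {"tx": 0.11, "ty": -0.6, "tz": 0, "yaw": 3.53, "claw": 0.8}
    - {"tx": 0.14, "ty": -0.59, "tz": 0, "yaw": 3.53, "claw": 0.8}
    - {"tx": 0.17, "ty": -0.58, "tz": 0, "yaw": 3.53, "claw": 0.8}
    - {"tx": 0.21, "ty": -0.57, "tz": 0, "yaw": 3.53, "claw": 0.8}
    - {"tx": 0.24, "ty": -0.56, "tz": 0, "yaw": 3.53, "claw": 0.8}
    - {"tx": 0.28, "ty": -0.54, "tz": 0, "yaw": 3.53, "claw": 0.8}
    - {"tx": 0, "ty": 0, "tz": 0, "yaw": 0, "claw": 0.8}

```text
time_s: 23.05
position: [0.422, 0.2112, 0.0727]
tool_rot: [[-0.867, -0.498, 0.005], [-0.498, 0.867, 0.002], [-0.005, -0.001, -1.0]]
ft_force: [4.2, 2.9, 3.3]
grip_width: 0.0168
gripper_force: 30.2
```

```bash
python3 -c "
from h import *
from scipy.optimize import least_squares as ls
o=env.observe(); print(o['position'],o['ft_force'])
P=np.array([(.5298,.355),(.4704,.3515),(.4243,.3143),(.4085,.2577),o['position'][:2]])
f=lambda q:np.hypot(*(P-q[:2]).T)-q[2]
r=ls(f,[.504,.26,.099]);print(r.x,r.fun); c=r.x
print(np.degrees(np.arctan2(*(P-c[:2]).T[::-1]))%360)
snap('top','t5'); im,_=snap('scene','s5')
a=cv2.resize(im[150:270,130:290],(800,600),interpolation=2); cv2.imwrite('pics/c8.png',a[:,:,::-1])
"
```

```text
[0.42198551 0.21121892 0.07271519] [4.22250485 2.86712874 3.28384926]
[0.50555724 0.2608975  0.09718531] [-1.02506301e-05 -7.16425519e-07  4.92872856e-05 -7.54109483e-05
  3.70944557e-05]
[ 75.55354758 111.20816193 146.6869634  181.88689527 210.72904008]
```

The circle fit of the gripped post is sub-millimetre, giving pivot (0.5056, 0.2609). About 6° remain.

Call:
servo_tool:
  steps:
    - {"tx": 0.19, "ty": -0.29, "tz": 0, "yaw": 2, "claw": 0.8}
    - {"tx": 0.19, "ty": -0.29, "tz": 0, "yaw": 2, "claw": 0.8}
    - {"tx": 0.19, "ty": -0.28, "tz": 0, "yaw": 2, "claw": 0.8}
    - {"tx": 0, "ty": 0, "tz": 0, "yaw": 0, "claw": 0.8}
    - {"tx": 0, "ty": 0, "tz": 0, "yaw": 0, "claw": 0.8}

```text
time_s: 23.65
position: [0.4274, 0.2031, 0.0727]
tool_rot: [[-0.811, -0.585, 0.005], [-0.585, 0.811, 0.002], [-0.005, -0.001, -1.0]]
ft_force: [4.1, 5.6, 5.9]
grip_width: 0.0167
gripper_force: 30.3
```

```bash
python3 -c "
from h import *
o=env.observe(); p=o['position'][:2]-[.5056,.2609]; print(np.hypot(*p),np.degrees(np.arctan2(p[1],p[0]))%360,o['ft_force'])
"
```

```text
0.09729617761735337 216.47965563296404 [4.06122175 5.5770681  5.89851591]
```

Call:
servo_tool:
  steps:
    - {"tx": 0, "ty": 0, "tz": 0, "yaw": 0, "claw": 3.5}
    - {"tx": 0, "ty": 0, "tz": 0, "yaw": 0, "claw": 3.5}
    - {"tx": 0, "ty": 0, "tz": 0, "yaw": 0, "claw": 3.5}
    - {"tx": 0, "ty": 0, "tz": 4, "yaw": 0, "claw": 3.5}
    - {"tx": 0, "ty": 0, "tz": 4, "yaw": 0, "claw": 3.5}
    - {"tx": 0, "ty": -4, "tz": 0, "yaw": 0, "claw": 3.5}
    - {"tx": 0, "ty": -4.5, "tz": 0, "yaw": 0, "claw": 3.5}
    - {"tx": 0, "ty": -4.5, "tz": 0, "yaw": 0, "claw": 3.5}
    - {"tx": 0, "ty": -4.5, "tz": 0, "yaw": 0, "claw": 3.5}
    - {"tx": 0, "ty": -4.5, "tz": 0, "yaw": 0, "claw": 3.5}
    - {"tx": 0, "ty": 0, "tz": 0, "yaw": 0, "claw": 3.5}

```text
time_s: 24.75
position: [0.426, -0.022, 0.1517]
tool_rot: [[-0.815, -0.58, 0.0], [-0.58, 0.815, -0.001], [0.0, -0.001, -1.0]]
ft_force: [0.3, 0.9, -0.8]
grip_width: 0.0351
gripper_force: 0.0
```

```bash
python3 -c "
from h import *
t,_=snap('top','t6')
cv2.imwrite('pics/c9.png',cv2.resize(t[170:270,140:260],(720,600),interpolation=2)[:,:,::-1])
"
```

```text
(no output)
```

View pics/c9.png

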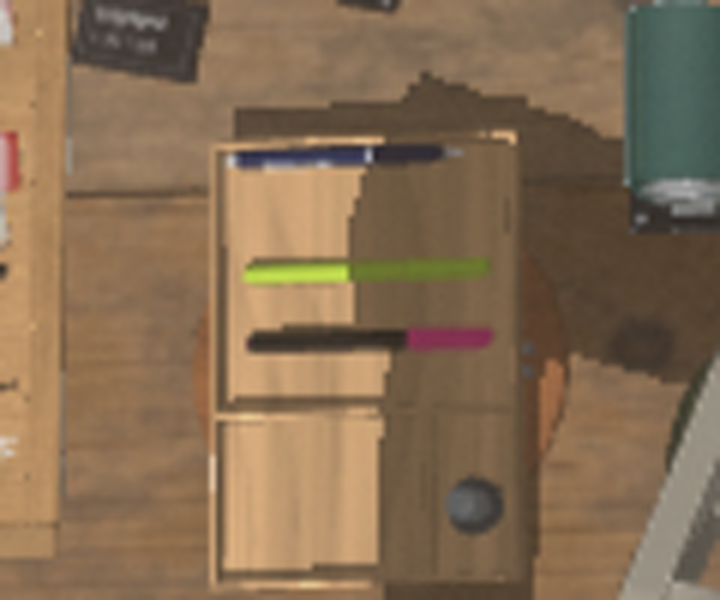

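```bash
python3 - <<'E'
from h import *
D=np.load('pics/t6.npy')
w=lambda u,v,z=.0485:atz('top',140+(u+.5)/6-.5,170+(v+.5)/6-.5,z)[:2]
an=lambda a,b:np.degrees(np.arctan2(*(b-a)[::-1]))
A,B,C,E_=w(213,148),w(515,136),w(518,580),w(213,586)
print(A,B,C,E_,'far',an(A,B),'right',an(C,B),'left',an(E_,A),'near',an(E_,C))
print('divider',an(w(222,413),w(515,404)),'center tray',w(300,492,.0345))
p=w(470,500,.0765)-[.5056,.2609];print('post ang',np.degrees(np.arctan2(p[1],p[0]))%360,np.hypot(*p))
for u,v in((240,159),(300,157),(360,155),(420,153),(250,273),(480,267),(260,341),(480,339)):
    a,b=140+(u+.5)/6-.5,170+(v+.5)/6-.5; d=D[int(round(b)),int(round(a))]; print(np.round(atd('top',a,b,d),3),w(u,v,.044))
E
```

```text
[0.62526866 0.34429573] [0.62699749 0.17722524] [0.38403723 0.17664176] [0.38548818 0.34190399] far -89.40712839644249 right 0.1375995864239013 left 0.5714910482320138 near -90.50302828119253
divider -89.89737542286852 center tray [0.43528728 0.29865996]
post ang 219.10421196152484 0.10143833865917794
[0.618 0.329 0.05 ] [0.61937516 0.3305591 ]
[0.619 0.296 0.047] [0.61950514 0.29727811]
[0.619 0.263 0.047] [0.61963511 0.2640054 ]
[0.62  0.231 0.044] [0.61976509 0.23074086]
[0.555 0.323 0.048] [0.55573886 0.32448588]
[0.555 0.197 0.046] [0.55534032 0.19765282]
[0.517 0.317 0.05 ] [0.51804465 0.31867585]
[0.515 0.197 0.048] [0.51562782 0.19775701]
```

The display clicked square (edges within about 0.5° of straight), with the pens on the far side. Navy shifted to the far wall but lies flat in the tray. Next are the cases, starting with the one nearest the pens, c1.

Call:
servo_tool:
  steps:
    - {"tx": 0.38, "ty": -2.77, "tz": 0, "yaw": -4.46, "claw": 3.4}
    - {"tx": 0.38, "ty": -2.77, "tz": 0, "yaw": -4.46, "claw": 3.4}
    - {"tx": 0.38, "ty": -2.77, "tz": 0, "yaw": -4.46, "claw": 3.4}
    - {"tx": 0.38, "ty": -2.77, "tz": 0, "yaw": -4.46, "claw": 3.4}
    - {"tx": 0.38, "ty": -2.77, "tz": 0, "yaw": -4.46, "claw": 3.4}
    - {"tx": 0.38, "ty": -2.77, "tz": 0, "yaw": -4.46, "claw": 3.4}
    - {"tx": 0.38, "ty": -2.77, "tz": 0, "yaw": -4.46, "claw": 3.4}
    - {"tx": 0.38, "ty": -2.77, "tz": 0, "yaw": -4.46, "claw": 3.4}
    - {"tx": 0.38, "ty": -2.77, "tz": -2, "yaw": -4.46, "claw": 3.4}
    - {"tx": 0, "ty": 0, "tz": -2, "yaw": 0, "claw": 3.4}
    - {"tx": 0, "ty": 0, "tz": 0, "yaw": 0, "claw": 3.4}
    - {"tx": 0, "ty": 0, "tz": 0, "yaw": 0, "claw": 3.4}

```text
time_s: 26.0
position: [0.4602, -0.2658, 0.112]
tool_rot: [[-0.997, 0.074, -0.001], [0.074, 0.997, 0.001], [0.001, 0.001, -1.0]]
ft_force: [0.1, -0.0, 0.1]
grip_width: 0.0342
gripper_force: 0.0
```

Call:
servo_tool:
  steps:
    - {"tx": 0, "ty": -0.5, "tz": -2, "yaw": 0, "claw": 3.4}
    - {"tx": 0, "ty": 0, "tz": -3, "yaw": 0, "claw": 3.4}
    - {"tx": 0, "ty": 0, "tz": -2, "yaw": 0, "claw": 3.4}
    - {"tx": 0, "ty": 0, "tz": -1.2, "yaw": 0, "claw": 3.4}
    - {"tx": 0, "ty": 0, "tz": 0, "yaw": 0, "claw": 3.4}
    - {"tx": 0, "ty": 0, "tz": 0, "yaw": 0, "claw": 3.4}
  newtons: 20

```text
time_s: 26.6
position: [0.4606, -0.2721, 0.0309]
tool_rot: [[-0.997, 0.075, 0.001], [0.075, 0.997, -0.001], [-0.001, -0.001, -1.0]]
ft_force: [-0.3, 0.2, 0.5]
grip_width: 0.0339
gripper_force: 0.0
```

Call:
servo_tool:
  steps:
    - {"tx": 0, "ty": 0, "tz": 0, "yaw": 0, "claw": 2.6}
    - {"tx": 0, "ty": 0, "tz": 0, "yaw": 0, "claw": 2.2}
    - {"tx": 0, "ty": 0, "tz": 0, "yaw": 0, "claw": 2}
    - {"tx": 0, "ty": 0, "tz": 0, "yaw": 0, "claw": 1.8}
    - {"tx": 0, "ty": 0, "tz": 0, "yaw": 0, "claw": 1.6}
    - {"tx": 0, "ty": 0, "tz": 0, "yaw": 0, "claw": 1.4}
    - {"tx": 0, "ty": 0, "tz": 0, "yaw": 0, "claw": 1.4}

```text
time_s: 27.3
position: [0.4601, -0.2721, 0.0302]
tool_rot: [[-0.997, 0.076, 0.0], [0.076, 0.997, -0.0], [-0.001, -0.0, -1.0]]
ft_force: [0.4, 0.9, 6.3]
grip_width: 0.0171
gripper_force: 20.3
```

Call:
servo_tool:
  steps:
    - {"tx": 0, "ty": 0, "tz": 0.05, "yaw": 0, "claw": 1.4}
    - {"tx": 0, "ty": 0, "tz": 0.05, "yaw": 0, "claw": 1.4}
    - {"tx": 0, "ty": 0, "tz": 0.05, "yaw": 0, "claw": 1.4}
    - {"tx": 0, "ty": 0, "tz": 0, "yaw": 0, "claw": 1.4}

```text
time_s: 27.7
position: [0.46, -0.272, 0.0312]
tool_rot: [[-0.997, 0.076, -0.0], [0.076, 0.997, 0.0], [0.0, 0.0, -1.0]]
ft_force: [-0.7, 0.7, -0.3]
grip_width: 0.0177
gripper_force: 19.7
```

Call:
servo_tool:
  steps:
    - {"tx": 0, "ty": 0, "tz": 0.05, "yaw": 0, "claw": 1.4}
    - {"tx": 0, "ty": 0, "tz": 0.05, "yaw": 0, "claw": 1.4}
    - {"tx": 0, "ty": 0, "tz": 0, "yaw": 0, "claw": 1.4}

```text
time_s: 28.0
position: [0.46, -0.272, 0.0323]
tool_rot: [[-0.997, 0.076, 0.0], [0.076, 0.997, -0.0], [-0.0, -0.0, -1.0]]
ft_force: [0.9, -0.5, 0.1]
grip_width: 0.0173
gripper_force: 19.7
```

No resistance while rising, so c1 appears to be the loose one. I'll lift it and look.

Call:
servo_tool:
  steps:
    - {"tx": 0, "ty": 0, "tz": 0.5, "yaw": 0, "claw": 1.4}
    - {"tx": 0, "ty": 0, "tz": 0.5, "yaw": 0, "claw": 1.4}
    - {"tx": 0, "ty": 0, "tz": 0, "yaw": 0, "claw": 0.8}
    - {"tx": 0, "ty": 0, "tz": 0, "yaw": 0, "claw": 0.8}
    - {"tx": 0, "ty": 0, "tz": 3, "yaw": 0, "claw": 0.8}
    - {"tx": 0, "ty": 0, "tz": 4, "yaw": 0, "claw": 0.8}
    - {"tx": 0, "ty": 0, "tz": 3, "yaw": 0, "claw": 0.8}
    - {"tx": 0, "ty": 0, "tz": 0, "yaw": 0, "claw": 0.8}
  newtons: 30

```text
time_s: 28.8
position: [0.4612, -0.273, 0.146]
tool_rot: [[-0.997, 0.076, 0.005], [0.076, 0.997, -0.005], [-0.006, -0.005, -1.0]]
ft_force: [0.4, -0.4, -0.9]
grip_width: 0.0167
gripper_force: 34.2
```

```bash
python3 -c "
from h import *
im,_=snap('scene','s7')
cv2.imwrite('pics/c10.png',cv2.resize(im[130:310,290:450],(533,600),interpolation=2)[:,:,::-1])
"
```

```text
(no output)
```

View pics/c10.png

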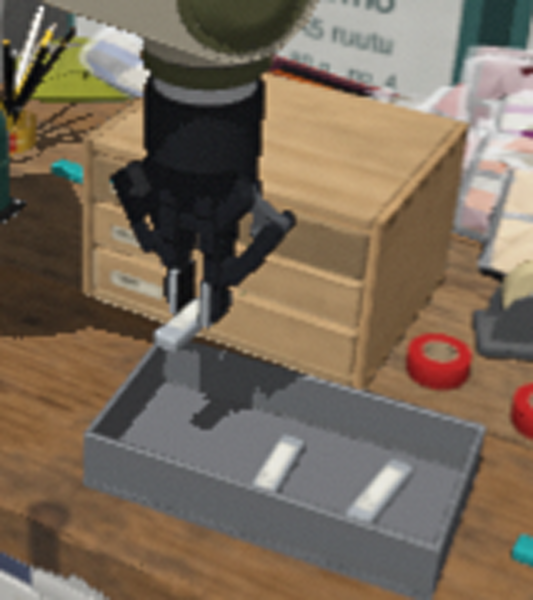

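c1 is out and held, and the other two remain in the box. I'll carry it to the small tray.

Call:
servo_tool:
  steps:
    - {"tx": -0.2, "ty": 3.5, "tz": 0, "yaw": -5.35, "claw": 0.8}
    - {"tx": -0.2, "ty": 3.5, "tz": 0, "yaw": -5.35, "claw": 0.8}
    - {"tx": -0.2, "ty": 3.5, "tz": 0, "yaw": -5.35, "claw": 0.8}
    - {"tx": -0.2, "ty": 3.5, "tz": 0, "yaw": -5.35, "claw": 0.8}
    - {"tx": -0.2, "ty": 3.5, "tz": 0, "yaw": -5.35, "claw": 0.8}
    - {"tx": -0.2, "ty": 3.5, "tz": 0, "yaw": -5.35, "claw": 0.8}
    - {"tx": -0.2, "ty": 3.5, "tz": 0, "yaw": -5.35, "claw": 0.8}
    - {"tx": -0.2, "ty": 3.5, "tz": 0, "yaw": -5.35, "claw": 0.8}
    - {"tx": -0.2, "ty": 3.5, "tz": 0, "yaw": -5.35, "claw": 0.8}
    - {"tx": -0.2, "ty": 3.5, "tz": 0, "yaw": -5.35, "claw": 0.8}
    - {"tx": -0.2, "ty": 3.5, "tz": 0, "yaw": -5.35, "claw": 0.8}
    - {"tx": -0.2, "ty": 3.5, "tz": 0, "yaw": -5.35, "claw": 0.8}
    - {"tx": -0.2, "ty": 3.5, "tz": 0, "yaw": -5.35, "claw": 0.8}
    - {"tx": -0.2, "ty": 3.5, "tz": 0, "yaw": -5.35, "claw": 0.8}
    - {"tx": 0, "ty": 3.4, "tz": 0, "yaw": -5.35, "claw": 0.8}
    - {"tx": 0, "ty": 3.4, "tz": 0, "yaw": -5.35, "claw": 0.8}
    - {"tx": 0, "ty": 0, "tz": 0, "yaw": 0, "claw": 0.8}
    - {"tx": 0, "ty": 0, "tz": 0, "yaw": 0, "claw": 0.8}

```text
time_s: 30.65
position: [0.4313, 0.2861, 0.1409]
tool_rot: [[-0.003, 1.0, -0.002], [1.0, 0.003, -0.001], [-0.001, -0.002, -1.0]]
ft_force: [-0.4, -0.4, -0.4]
grip_width: 0.0164
gripper_force: 34.2
```

Call:
servo_tool:
  steps:
    - {"tx": 0.15, "ty": 0, "tz": -3, "yaw": 0, "claw": 0.8}
    - {"tx": 0, "ty": 0, "tz": -3, "yaw": 0, "claw": 0.8}
    - {"tx": 0, "ty": 0, "tz": -1.5, "yaw": 0, "claw": 0.8}
    - {"tx": 0, "ty": 0, "tz": -0.4, "yaw": 0, "claw": 0.8}
    - {"tx": 0, "ty": 0, "tz": 0, "yaw": 0, "claw": 0.8}
    - {"tx": 0, "ty": 0, "tz": 0, "yaw": 0, "claw": 0.8}

```text
time_s: 31.25
position: [0.434, 0.2857, 0.064]
tool_rot: [[-0.001, 1.0, 0.001], [1.0, 0.001, 0.0], [0.0, 0.001, -1.0]]
ft_force: [0.2, -0.1, -0.4]
grip_width: 0.0168
gripper_force: 34.2
```

Call:
servo_tool:
  steps:
    - {"tx": 0, "ty": 0, "tz": -0.2, "yaw": 0, "claw": 0.8}
    - {"tx": 0, "ty": 0, "tz": -0.15, "yaw": 0, "claw": 0.8}
    - {"tx": 0, "ty": 0, "tz": 0, "yaw": 0, "claw": 0.8}
    - {"tx": 0, "ty": 0, "tz": 0, "yaw": 0, "claw": 0.8}

```text
time_s: 31.65
position: [0.4335, 0.286, 0.0599]
tool_rot: [[-0.001, 1.0, 0.0], [1.0, 0.001, 0.0], [0.0, 0.0, -1.0]]
ft_force: [-1.4, 0.3, 0.3]
grip_width: 0.017
gripper_force: 34.2
```

Call:
servo_tool:
  steps:
    - {"tx": 0, "ty": 0, "tz": 0, "yaw": 0, "claw": 2.2}
    - {"tx": 0, "ty": 0, "tz": 0, "yaw": 0, "claw": 3.2}
    - {"tx": 0, "ty": 0, "tz": 0, "yaw": 0, "claw": 3.2}
    - {"tx": 0, "ty": 0, "tz": 0, "yaw": 0, "claw": 3.2}
    - {"tx": 0, "ty": 0, "tz": 3, "yaw": 0, "claw": 3.2}
    - {"tx": 0, "ty": 0, "tz": 4, "yaw": 0, "claw": 3.2}
    - {"tx": 0, "ty": 0, "tz": 4, "yaw": 0, "claw": 3.2}
    - {"tx": 0, "ty": -4, "tz": 0, "yaw": 0, "claw": 3.2}
    - {"tx": 0, "ty": -4, "tz": 0, "yaw": 0, "claw": 3.2}
    - {"tx": 0, "ty": -4, "tz": 0, "yaw": 0, "claw": 3.2}
    - {"tx": 0, "ty": -4, "tz": 0, "yaw": 0, "claw": 3.2}
    - {"tx": 0, "ty": -4, "tz": 0, "yaw": 0, "claw": 3.2}
    - {"tx": 0, "ty": -4, "tz": 0, "yaw": 0, "claw": 3.2}
    - {"tx": 0, "ty": -4, "tz": 0, "yaw": 0, "claw": 3.2}
    - {"tx": 0, "ty": 0, "tz": 0, "yaw": 0, "claw": 3.2}

```text
time_s: 33.15
position: [0.4338, 0.0024, 0.1699]
tool_rot: [[0.004, 1.0, 0.0], [1.0, -0.004, -0.001], [-0.001, 0.0, -1.0]]
ft_force: [0.8, -0.4, 0.6]
grip_width: 0.0318
gripper_force: 0.0
```

```bash
python3 -c "
from h import *
t,_=snap('top','t8');im,_=snap('scene','s8')
a=cv2.resize(t[175:275,150:250],(500,500),interpolation=2); b=cv2.resize(im[150:230,150:250],(300,240),interpolation=2)
cv2.imwrite('pics/c11.png',np.hstack([a,np.pad(b,((0,260),(0,0),(0,0)))])[:,:,::-1])
"
```

```text
(no output)
```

View pics/c11.png

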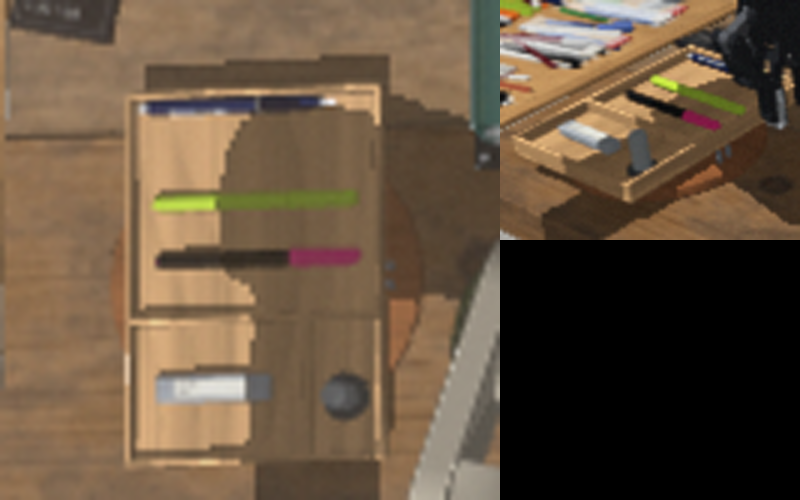

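All is in place: three pens lie flat in the far tray, the case lies along y in the near tray at (212,388), and the display is square. I'm handing it in.

```bash
python3 -c "
from rig import env
print(env.close_job())"
```

```text
the job is handed in; nothing more can be done
None
```

I've handed the job in: all three pens lie flat in the large tray, the display is clicked square with that tray on the customers' side, and the loose lead case was put in the small tray on our side after the turn; the navy pen slid up against the far wall on the way round.

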